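Rock the specimen stage for a stereo pair

ROBOT

A 7-joint arm with a two-finger parallel gripper is mounted at the origin on the work surface. World frame = base frame: x ahead of the robot, y to its left, z up, the work surface at z = 0. Lengths are in m, angles in rad, forces in N, time in s.
With the tool pointing down it reaches from about 0.425 to 0.875 m from the base axis. Payload 4.7 kg.
Tool frame: the origin (TCP) lies at the very end of the fingers, on their centre line; the grasp point (between the pads) lies 19 mm behind it; z points along the fingers, y is the direction in which the jaws open and shut (so a half turn about z gives the same grasp; the last joint's range is limited). The gripper opens to 87 mm and grips with 3 to 60 N. Pads are 19 mm wide; open, the fingers measure 117 mm over their backs; the gripper's body (75 mm by 190 mm) begins 51 mm behind the grasp point.
Start: joints at [-1.325, 0.321, -0.07, 1.45, 0.023, 1.371, -0.057], TCP at [0.149, 0.633, 0.223] pointing down, gripper open.
Joint ranges: [-2.86, 2.86], [-0.3, 2.09], [-1.38, 1.24], [0.06, 2.45], [-1.56, 4.7], [0.09, 2.05], [-2.69, 2.69]. Speed limits (rad/s): [2.57, 2.57, 3.14, 3.14, 3.14, 3.14, 3.14].

INTERFACE

Orientations are given as a rotation vector (axis times angle).
In Python, from bench import * gives the robot as it stands.
- The arm moves only by the shell command python3 -m jog 'ROWS' [OPENING] [FORCE]. ROWS is JSON, a list of rows, each a list of 4 numbers: the shift along the world's x, y, z in mm, then the turn about the world's z in rad. In form: [[x, y, z, twist], ...]. A call has exactly 8 rows; each row is the pose to reach, as a shift and turn from the pose commanded when the call began; what a row does not reach only later rows make up. A row lasts 1/8 s, in which the tool goes at most 62.5 mm and 10.7 degrees, less where a joint would pass 70% of its speed; a pose out of reach is approached as far as the arm can. A call with a gripper value outside its range is refused whole. OPENING is the opening, from -1 (shut) to 1 (fully open), set as the call begins (- or left out, the last holds). The fingers move at their own pace and stop on an object; FORCE is the grip in N (left out, the last holds). Time passes only in rows, so rows that repeat a pose let the fingers close, or fill a call up. It gives the time, the measured TCP pose, the force and the opening at its end, in the units of the state.
- get_state(): the state, without advancing time (a new reading comes with each control period).
- get_image(name): name is "scene" or "side" or "wrist"; returns a dict with "image" (384x512x3 uint8, red, green, blue), "fx", "fy", "cx", "cy" (pixels), "position" and "rotation" of the camera in the world; the wrist camera has in their place "tool_from_camera" (4x4, takes a point from camera to tool coordinates, whose origin is the TCP and whose axes are the flange's). Camera axes: x right, y down, z forward; pixel columns grow to the right and rows downward; lengths in m; the calibration is good to about 2 mm. A picture is of the moment at which its call begins: read the wrist's pose just before it. There is no depth.
- close_job(): hands the job in, once; it reports no verdict.
The state is a dict: "time": time; "joint_positions": joint angles; "qd": joint speeds; "joint_torque": joint torques, N m; "position": TCP position; "tool_rot": TCP orientation; "ft_force": force on the tool from outside, world axes, zero at the start; "torque": the same for the moment, N m; "grip_width": opening from 0.0 (shut) to 1.0 (fully open).
Only numpy, scipy, OpenCV 4.12 (cv2) and the standard library are available. Lean on these libraries where they do the work, as an engineer would, in place of code of your own. Each camera call takes 0.05 s, during which the arm holds its last target. There are 200 camera calls.

TASK

A stereo pair of the rock chip on the sprung tilt stage is being shot: with a fingertip, gently press the blue corner pad down until the red needle tip stands at the blue mark on the scale, without running past the mark, keep it there for a good second while the picture is taken, then let go so that the stage springs back level. Then do the same with the yellow pad and the yellow mark, and leave the stage released and level. Only press the two pads: do not lift or shift the rock chip, do not move the marks, and leave everything else on the desk alone.

Things in the scene. Friction and masses are not known exactly. Their poses are not given: they have to be found in the camera images.
- stage: Tilt stage: black base 170 x 230 x 12 mm fixed to the desk. Origin on the desk under the rocking plate's middle; x points away from the robot to the scale, y left to the blue pad's side. An aluminium plate (100 x 200 x 8 mm) rocks about an axis along x, 55 mm above the desk. White scale arc at x = +55 mm, reaching 183 mm above the desk; needle before it at x = +66 mm.
- tilt_plate (a joint): Tilt of the plate, rad: 0 level, positive with the blue (y+) side down, negative with the yellow side down. Springs hold it at 0 (2.2 N m per rad, which is about 5 N on a pad at 0.2 rad); stops at +-0.38. It springs back by itself when let go.
- pad_blue_top (a point): Top of the dome of the blue pad, on the plate's near left corner: a blue 28 mm disc with a dome of 12 mm radius. When level this point lies at x = -35, y = +85 mm in the stage's frame, 75 mm above the desk (20 mm above the rocking axis; the dome's centre 8 mm above it). Its solids are tilt_plate_c0 and _c1.
- pad_yellow_top (a point): Top of the dome of the yellow pad on the plate's near right corner: the same as the blue one, but at y = -85 mm. Its solids are tilt_plate_c2 and _c3.
- needle_tip (a point): Point on the red tip of the needle, 120 mm above the rocking axis, where the scale is read. The needle is carried by the plate, is 4 mm wide at the tip, and leans towards the pad that is pressed.
- rider_blue (a joint): Angle of the blue mark on the scale, rad: the needle is at its middle when joint tilt_plate has the same value. Set between 0.15 and 0.27; the mark sits stiffly on the arc.
- mark_blue (a point): Middle of the blue mark: a blue block 12 mm wide along the scale, 28 mm tall, 120 mm from the rocking axis. The needle stands at the mark while its tip is within the block's width.
- rider_yellow (a joint): Angle of the yellow mark, rad, on the same scale: between -0.27 and -0.15 (negative side).
- mark_yellow (a point): Middle of the yellow mark, the same as the blue one, on the other side of the scale.
- specimen: Loose rock chip 50 x 46 x 34 mm lying on the middle of the plate between low rails. Origin at the centre of its underside. Stays there, not to be lifted.
- spare_rock: Loose rock 85 x 65 x 55 mm on the desk; origin under its centre. Leave alone.
- petri_dish: Clear dish, 80 mm across, 14 mm high, with chips in it, on the desk to the right of the stage. Leave alone.
- vial: Small jar with a white cap, 30 mm across, 55 mm high, on the desk to the left of the stage. Leave alone.
- microscope: White handheld digital microscope lying in a cradle, 110 mm long, 34 mm high. Leave alone.
- caliper: Steel caliper lying flat, 190 mm long. Leave alone.
- brush: Small brush lying flat, 150 mm long. Leave alone.
- mouse: Black computer mouse about 80 x 60 x 32 mm. Leave alone.

How it is judged:
On the way, in this order (a step that is already met when the one before it is completed fails the run):
1. the blue pad is pressed with the needle at the blue mark (within 6 mm of its middle), for 0.8 s (y of needle_tip in the frame of mark_blue between -0.006 and 0.006 m and (contact force between the fingers and tilt_plate_c0 above 0.3 N or contact force between the fingers and tilt_plate_c1 above 0.3 N)), for 0.8 s.
2. the stage is let go and springs back level (value of joint tilt_plate between -0.03 and 0.03 rad and contact force between the arm and stage below 0.1 N), for 0.2 s.
3. the yellow pad is pressed with the needle at the yellow mark (within 6 mm of its middle), for 0.8 s (y of needle_tip in the frame of mark_yellow between -0.006 and 0.006 m and (contact force between the fingers and tilt_plate_c2 above 0.3 N or contact force between the fingers and tilt_plate_c3 above 0.3 N)), for 0.8 s.
At the end, for the whole second after the job is handed in: The stage is let go and level within 0.03 rad, and the rock chip lies at rest on the middle of the plate (within 15 mm of its centre) (all of step 2 and linear speed of specimen below 0.02 m/s and x of specimen in the frame of stage between -0.015 and 0.015 m and y of specimen in the frame of stage between -0.015 and 0.015 m and z of specimen in the frame of stage between 0.054 and 0.064 m); the robot touches nothing.
It fails at once if the needle runs past the mark (more than 11 mm beyond its middle, blue or yellow) (y of needle_tip in the frame of mark_blue above 0.011 m or y of needle_tip in the frame of mark_yellow below -0.011 m).
It fails at once if the stage is pressed with more than 25 N (contact force between the arm and stage above 25 N).
It fails at once if the rock chip is lifted, shifted more than 20 mm, or pushed by the robot with more than 3 N (z of specimen in the frame of stage above 0.071 m or distance of specimen from where it was at the start of the episode above 0.02 m or contact force between the arm and specimen above 3 N).
It fails at once if a mark on the scale is moved by more than 4 mm (distance of any of mark_blue, mark_yellow from where it was at the start of the episode above 0.004 m).
It fails at once if another thing on the desk is moved by more than 15 mm (distance of any of spare_rock, petri_dish, vial, microscope, caliper, brush, mouse from where it was at the start of the episode above 0.015 m).
It also fails if it takes over 48 s, if anything falls off the work surface, if the arm or the gripper's body presses on something with over 40 N, if the wrist force passes 120 N, or if a joint passes its speed limit or range.

## Working session

There is one attempt and no reset: what is moved stays moved. The work goes in short steps, Python scripts to look and compute and a shell command to move; the robot and the scene stay as the last step left them, time stands still between calls to the robot, and variables do not carry over. Pictures are saved under pics/ and viewed, about 8 in all and at most 12, crops included, and the job is handed in when it is done.

```bash
mkdir -p pics; ls; python3 - <<'E'
from bench import *
import cv2
s=get_state(); print(s['time'],s['position'],s['tool_rot'],s['ft_force'],s['grip_width'])
for n in ("scene","side"):
    d=get_image(n); cv2.imwrite(f'pics/{n}0.png',cv2.resize(d['image'][:,:,::-1],(800,600),interpolation=cv2.INTER_CUBIC))
    print(n,d['fx'],d['fy'],d['cx'],d['cy'],d['position'],d['rotation'])
E
```

```text
pics
0.0 [0.14923068 0.6320662  0.22145684] [-3.63182250e-01 -3.12042466e+00  3.01753588e-03] [0.64607898 0.26814501 0.26418846] 0.9973565039925619
scene 357.2549788738228 357.2549788738228 251.75834168453383 196.85561014076552 [1.19593802 0.13902579 0.73472317] [-1.54121521 -1.99461881  0.81803135]
side 446.75775564632454 446.75775564632454 256.75501435951554 193.39195669475274 [-0.12004306 -0.79648382  0.81114375] [-2.0573282   0.7593786  -0.42032073]
```

View pics/scene0.png

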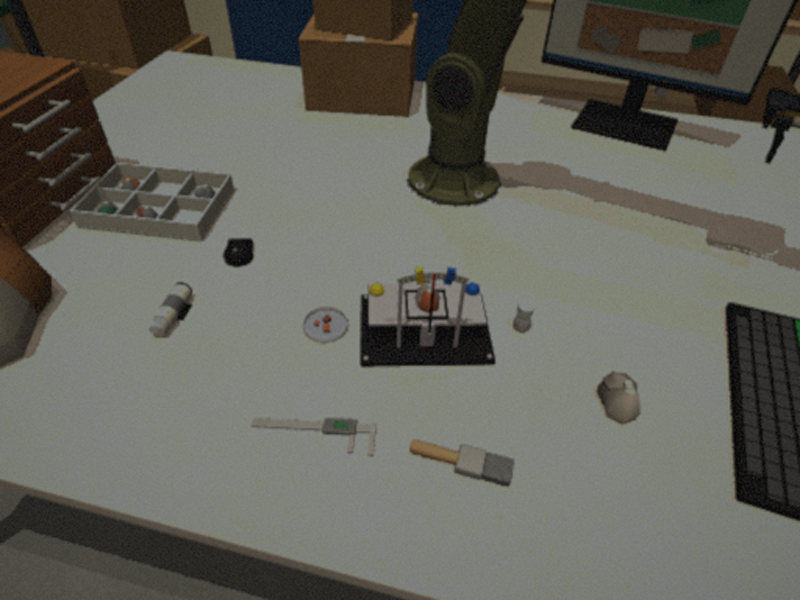

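View pics/side0.png

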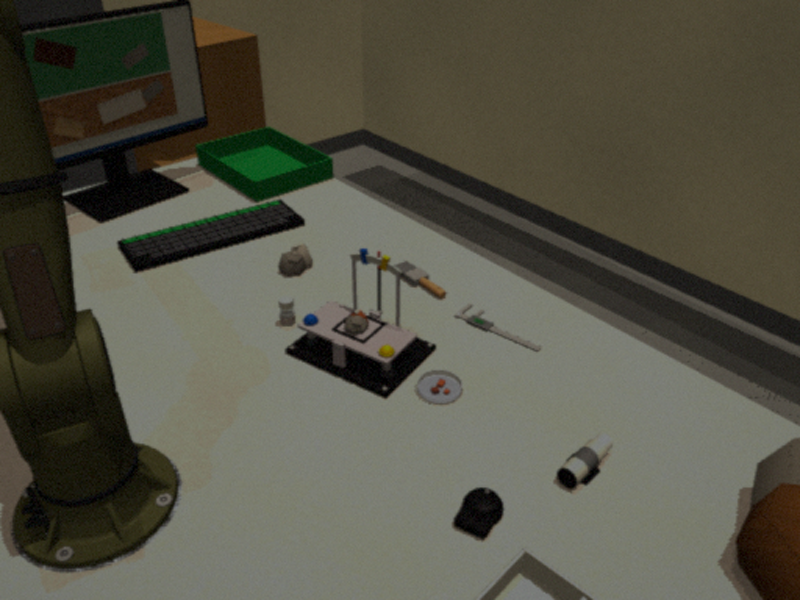

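The scene view shows the stage with the blue pad at about (473,289), the yellow pad at (376,289), and the marks at (451,274) and (420,274). The side view shows the pads at (311,320) and (387,351). Next I'll enlarge both.

```bash
cat > h.py <<'E'
from bench import *
import cv2, numpy as np
from scipy.spatial.transform import Rotation as R
from scipy.optimize import least_squares
def cam(n):
    d=get_image(n); return d
def proj(d,P):
    Rm=np.array(d['rotation']); Rm=R.from_rotvec(Rm).as_matrix() if Rm.ndim==1 else Rm
    q=(np.atleast_2d(P)-d['position'])@Rm
    return np.c_[d['fx']*q[:,0]/q[:,2]+d['cx'],d['fy']*q[:,1]/q[:,2]+d['cy']]
def crop(d,x0,y0,w,h,k): # crop in raw px, scaled by k
    return cv2.resize(d['image'][y0:y0+h,x0:x0+w,::-1],(w*k,h*k),interpolation=cv2.INTER_CUBIC)
E
python3 - <<'E'
from h import *
import pickle
a=cam('scene');b=cam('side'); pickle.dump((a,b),open('c0.pkl','wb'))
A=crop(a,225,165,100,75,8);B=crop(b,180,155,100,100,6)
cv2.imwrite('pics/cs.png',A);cv2.imwrite('pics/cd.png',B)
E
```

```text
(no output)
```

View pics/cs.png

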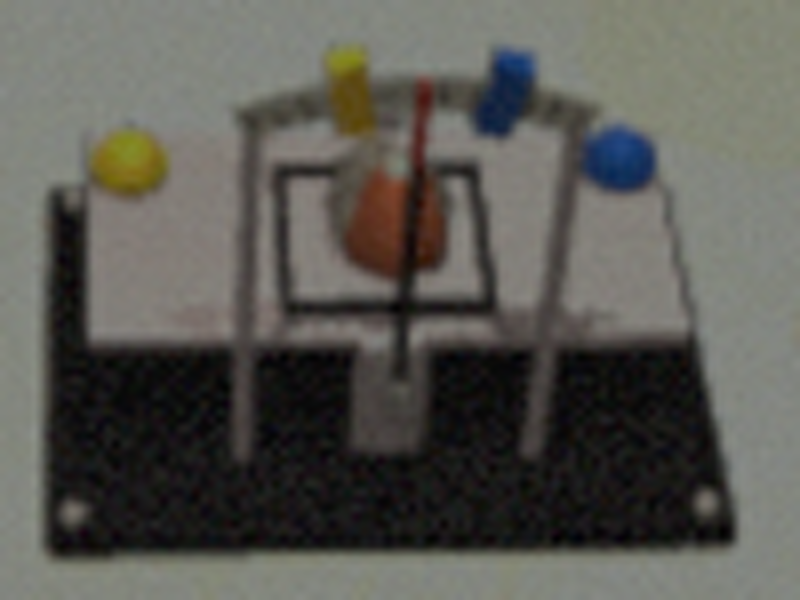

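View pics/cd.png

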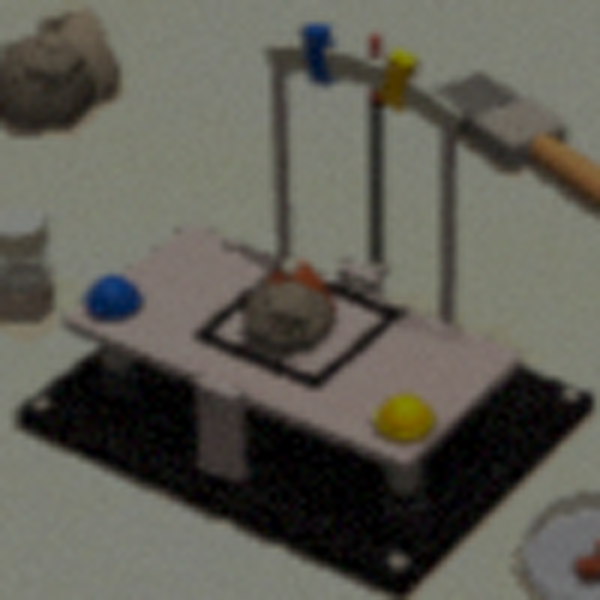

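```bash
cat > fit.py <<'E'
from h import *
import pickle
a,b=pickle.load(open('c0.pkl','rb'))
S=lambda p:np.array(p)/8+[225-.44,165-.44]
D=lambda p:np.array(p)/6+[180-.42,155-.42]
def mk(t,xm,r=.12): return [xm,r*np.sin(t),.055+r*np.cos(t)]
def pts(v):
    tb,ty,xm=v[3:6]
    L=[[-.035,.085,.066],[-.035,-.085,.066],[.05,-.1,.059],[.05,.1,.059],mk(tb,xm),mk(ty,xm)]
    M=[[-.035,.085,.066],[-.035,-.085,.066],[-.05,.1,.059],[-.05,-.1,.059],[.05,-.1,.059],[.05,.1,.059],mk(tb,xm),mk(ty,xm)]
    c,s=np.cos(v[2]),np.sin(v[2]); Q=np.array([[c,-s,0],[s,c,0],[0,0,1]])
    t=np.array([v[0],v[1],0])
    return np.array(L)@Q.T+t,np.array(M)@Q.T+t
pa=S([(620,158),(129,160),(90,337),(690,335),(507,93),(350,90)])
pb=D([(113,297),(405,417),(68,322),(410,458),(520,355),(185,232),(318,54),(398,80)])
def res(v):
    L,M=pts(v); return np.r_[(proj(a,L)-pa).ravel(),(proj(b,M)-pb).ravel(),(v[5]-.058)*1000/3]
r=least_squares(res,[.6,.0,0,.2,-.2,.058],x_scale=.1)
v=r.x; print('pose',v.round(4)); print(r.fun[:-1].reshape(-1,2).round(2).tolist())
L,M=pts(v); print('pads',M[:2].round(4).tolist())
np.save('v.npy',v)
E
python3 fit.py
```

```text
pose [ 0.5026  0.0323  0.2874  0.2228 -0.1633  0.0588]
[[-0.64, -1.71], [-0.27, -1.11], [-0.57, 0.82], [0.43, -0.19], [-0.31, 0.4], [0.11, 0.59], [-1.01, 0.12], [-0.57, 0.17], [-0.74, -1.22], [0.14, 0.17], [1.29, -1.1], [0.98, -2.21], [-0.43, 0.78], [-0.28, 0.64]]
pads [[0.445, 0.1039, 0.066], [0.4932, -0.0591, 0.066]]
```

```bash
python3 -m jog '[[20,-35,0,0.06],[48,-85,0,0.12],[76,-135,0,0.18],[104,-185,0,0.25],[132,-235,0,0.32],[158,-282,0,0.39],[180,-321,0,0.46],[200,-357,0,0.52]]' -1 5
python3 -m jog '[[16,-29,0,0],[32,-57,0,0],[48,-86,0,0],[64,-114,0,0],[80,-143,0,0],[90,-160,-20,0],[96,-171,-40,0],[96,-171,-60,0]]'
```

```text
time: 1.2
position: [0.35, 0.2739, 0.2227]
tool_rot: [-0.453, 3.108, 0.001]
ft_force: [1.0, -0.6, 0.1]
grip_width: 0.167
time: 2.2
position: [0.4457, 0.1034, 0.162]
tool_rot: [-0.448, 3.109, 0.0]
ft_force: [0.2, 0.4, -0.0]
grip_width: 0.009
```

```bash
python3 - <<'E'
from h import *
s=get_state(); print(s['time'],s['position'],s['tool_rot'],s['ft_force'],s['grip_width'],s['joint_positions'])
w=cam('wrist'); print(np.round(w['tool_from_camera'],3))
a=cam('scene');b=cam('side')
print(proj(b,s['position']),proj(a,s['position']))
cv2.imwrite('pics/m1.png',np.hstack([cv2.resize(w['image'][:,:,::-1],(400,300)),crop(b,180,145,100,75,4)]))
E
```

```text
2.2 [0.445746   0.10343172 0.16202216] [-4.47588416e-01  3.10919022e+00  5.08535504e-05] [ 0.17420157  0.39515033 -0.01302237] 0.008539832377972637 [-0.75792899 -0.06949311  0.45740021  2.00248971  0.03291503  1.20130261
  1.54337945]
[[-0.001 -0.954 -0.3    0.083]
 [ 1.    -0.    -0.002 -0.   ]
 [ 0.002 -0.3    0.954 -0.163]
 [ 0.     0.     0.     1.   ]]
[[195.56675217 175.75724725]] [[305.4601993  155.42630284]]
```

View pics/m1.png

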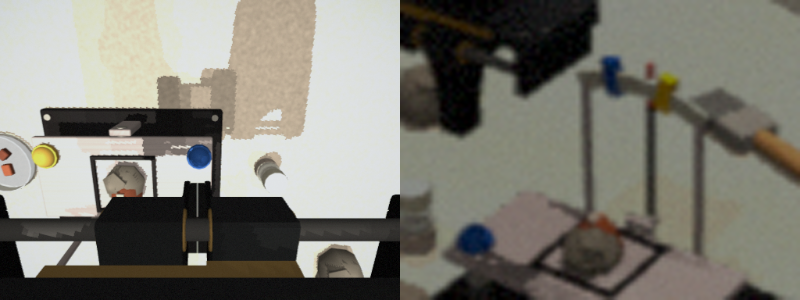

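The wrist view shows the blue pad at (199,156), the yellow pad at (45,155) and the closed fingers just below blue at (197,200). The side view shows the gripper clear of the arc. Next I'll refine the pad positions from the wrist view.

```bash
python3 - <<'E'
from h import *
s=get_state(); w=cam('wrist'); T=np.array(w['tool_from_camera']); 
cv2.imwrite('pics/w1.png',crop(w,0,150,384,100,2)) 
Rt=R.from_rotvec(s['tool_rot']).as_matrix()
hsv=cv2.cvtColor(w['image'],cv2.COLOR_RGB2HSV)
for n,lo,hi in (('blue',(100,120,40),(125,255,255)),('yel',(22,120,60),(35,255,255))):
    m=cv2.inRange(hsv,lo,hi); k,l,st,c=cv2.connectedComponentsWithStats(m)
    i=1+np.argmax(st[1:,4]); u=c[i]; print(n,u.round(1),st[i])
    for z in (.063,.068):
        d=Rt@T[:3,:3]@np.array([(u[0]-w['cx'])/w['fx'],(u[1]-w['cy'])/w['fy'],1]); o=Rt@T[:3,3]+s['position']
        print(z,(o+d*(z-o[2])/d[2]).round(4))
E
```

```text
blue [252.9 201.8] [238 187  31  31 759]
0.063 [0.4492 0.1056 0.063 ]
0.068 [0.4476 0.1051 0.068 ]
yel [ 53.7 201.6] [ 39 186  34  31 582]
0.063 [ 0.498  -0.0595  0.063 ]
0.068 [ 0.4955 -0.0569  0.068 ]
```

```bash
python3 -m jog '[[3,2,-15,0],[3,2,-35,0],[3,2,-55,0],[3,2,-72,0],[3,2,-80,0],[3,2,-82,0],[3,2,-84,0],[3,2,-86,0]]'
python3 -m jog '[[0,0,-2,0],[0,0,-4,0],[0,0,-6,0],[0,0,-8,0],[0,0,-10,0],[0,0,-12,0],[0,0,-14,0],[0,0,-14,0]]'
python3 - <<'E'
from h import *
a=cam('scene'); cv2.imwrite('pics/p1.png',crop(a,235,160,80,60,8))
E
```

```text
time: 3.4
position: [0.4488, 0.1068, 0.077]
tool_rot: [-0.451, 3.108, 0.001]
ft_force: [-0.3, -0.0, -0.1]
grip_width: 0.005
time: 4.4
position: [0.4486, 0.1069, 0.0627]
tool_rot: [-0.451, 3.108, 0.001]
ft_force: [-0.7, 2.6, 3.6]
grip_width: 0.005
```

View pics/p1.png

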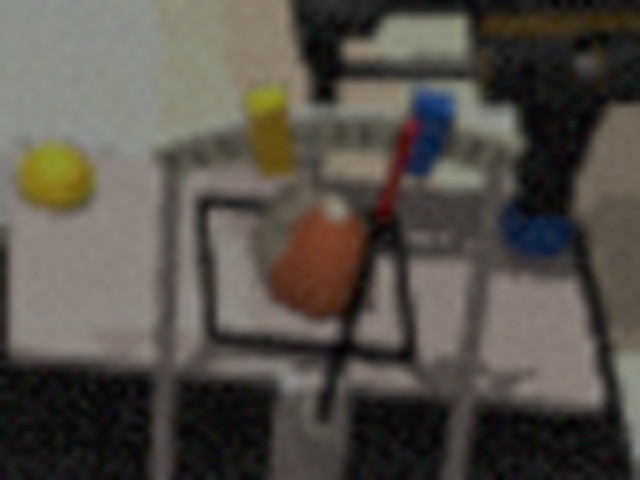

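The picture shows the needle tip at about (411,125), just left of the blue mark's middle at (432,132). I'll compare this with the projection.

```bash
cat > chk.py <<'E'
from h import *
import pickle
a,b=pickle.load(open('c0.pkl','rb')); v=np.load('v.npy')
yaw=.287; c,s=np.cos(yaw),np.sin(yaw)
Q=np.array([[c,-s,0],[s,c,0],[0,0,1]])
p0=(np.array([.449,.1055,0])+np.array([.4975,-.059,0]))/2-Q@np.array([-.035,0,0]); print('stage',p0)
P=lambda x,t,r:proj(a,Q@np.array([x,r*np.sin(t),.055+r*np.cos(t)])+p0)[0]
for t in (0,.145,.2,.22,.24): print(t,[P(.066,t,r).round(1).tolist() for r in (.12,.126)])
# mark blue centre in scene raw from crops: both pictures
for nm,u in (('b',np.array([507,93])/8+[224.6,164.6]),('b2',np.array([432,132])/8+[234.6,159.6]),('y',np.array([350,90])/8+[224.6,164.6])):
  for xm in (.055,.06,.066):
    r=least_squares(lambda q:P(xm,q[0],q[1])-u,[0.1,.12]); print(nm,xm,r.x.round(4))
for nm,u in (('n0',np.array([426,85])/8+[224.6,164.6]),('n1',np.array([411,125])/8+[234.6,159.6])):
    r=least_squares(lambda q:P(.066,q[0],q[1])-u,[0.1,.12]); print(nm,r.x.round(4))
E
python3 chk.py
```

```text
stage [0.50681841 0.03315767 0.        ]
0 [[276.9, 179.0], [277.1, 177.1]]
0.145 [[284.2, 179.3], [284.8, 177.4]]
0.2 [[286.9, 179.6], [287.6, 177.8]]
0.22 [[287.9, 179.8], [288.6, 177.9]]
0.24 [[288.8, 179.9], [289.7, 178.1]]
b 0.055 [0.2283 0.1217]
b 0.06 [0.213  0.1258]
b 0.066 [0.1959 0.1308]
b2 0.055 [0.2393 0.1224]
b2 0.06 [0.2236 0.1265]
b2 0.066 [0.2061 0.1314]
y 0.055 [-0.1598  0.1221]
y 0.06 [-0.1588  0.1265]
y 0.066 [-0.1577  0.1318]
n0 [0.0108 0.1318]
n1 [0.1545 0.133 ]
```

```bash
python3 -m jog '[[0,0,-1,0],[0,0,-2,0],[0,0,-3,0],[0,0,-4,0],[0,0,-5,0],[0,0,-6,0],[0,0,-6,0],[0,0,-6,0]]'
python3 - <<'E'
from h import *
a=cam('scene'); cv2.imwrite('pics/p2.png',crop(a,235,160,80,60,8))
E
```

```text
time: 5.45
position: [0.4485, 0.1071, 0.0567]
tool_rot: [-0.451, 3.109, 0.001]
ft_force: [-0.6, 4.0, 5.7]
grip_width: 0.003
```

View pics/p2.png

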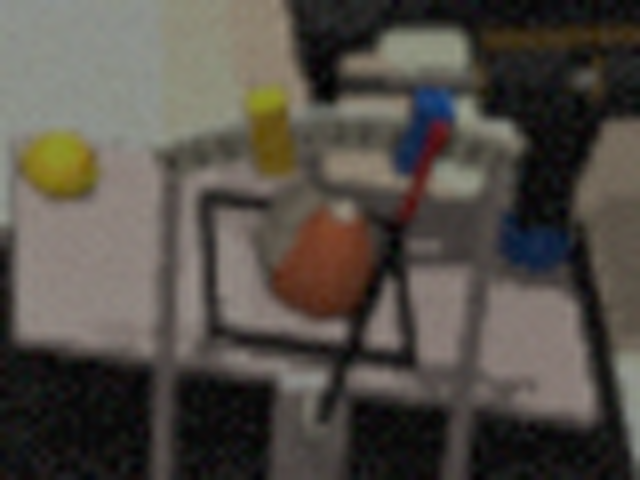

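The needle now lies across the blue mark at about (438,130). The mark's middle is near (425,132). Allowing for parallax, the needle is within about 2 mm of the middle, so I'll hold and then release.

```bash
python3 -m jog '[[0,0,0,0],[0,0,0,0],[0,0,0,0],[0,0,0,0],[0,0,0,0],[0,0,0,0],[0,0,0,0],[0,0,0,0]]'
python3 -m jog '[[0,0,0,0],[0,0,0,0],[0,0,0,0],[0,0,0,0],[0,0,3,0],[0,0,7,0],[0,0,11,0],[0,0,15,0]]'
python3 -m jog '[[0,0,4,0],[0,0,8,0],[0,0,18,0],[0,0,36,0],[0,0,60,0],[0,0,88,0],[0,0,88,0],[0,0,88,0]]'
python3 -c "
from h import *
a=cam('scene'); cv2.imwrite('pics/p3.png',crop(a,235,160,80,60,8))"
```

```text
time: 6.5
position: [0.4485, 0.107, 0.0568]
tool_rot: [-0.451, 3.109, 0.001]
ft_force: [-0.2, 3.7, 5.6]
grip_width: 0.002
time: 7.5
position: [0.4478, 0.1055, 0.0714]
tool_rot: [0.45, -3.108, 0.002]
ft_force: [-0.3, -0.2, -0.9]
grip_width: 0.006
time: 8.5
position: [0.448, 0.1065, 0.1593]
tool_rot: [0.451, -3.108, -0.0]
ft_force: [-0.3, 0.1, -0.7]
grip_width: 0.009
```

View pics/p3.png

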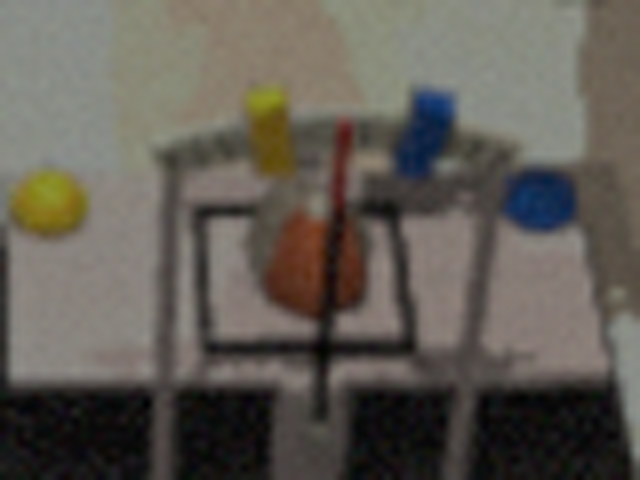

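The stage is level again: the needle is at (343,125), the yellow mark's middle at (270,132), and the rock chip is in place. Now the yellow pad.

```bash
python3 -m jog '[[5,-17,0,0],[14,-47,0,0],[25,-84,0,0],[36,-121,0,0],[44,-148,0,0],[49,-165,0,0],[49,-165,-15,0],[49,-165,-32,0]]'
python3 -m jog '[[0,0,-15,0],[0,0,-29,0],[0,0,-39,0],[0,0,-45,0],[0,0,-49,0],[0,0,-49,0],[0,0,-49,0],[0,0,-49,0]]'
python3 -c "
from h import *
s=get_state(); print(s['position'],s['ft_force'])
w=cam('wrist'); cv2.imwrite('pics/p4.png',w['image'][:,:,::-1])"
```

```text
time: 9.55
position: [0.4965, -0.0573, 0.1257]
tool_rot: [0.452, -3.107, -0.001]
ft_force: [-0.1, 0.5, 0.2]
grip_width: 0.007
time: 10.55
position: [0.4976, -0.0584, 0.0789]
tool_rot: [-0.451, 3.108, 0.0]
ft_force: [-0.8, -0.1, 0.5]
grip_width: 0.006
[ 0.49762454 -0.05835367  0.07892732] [-0.75197154 -0.11518797  0.49726646]
```

View pics/p4.png

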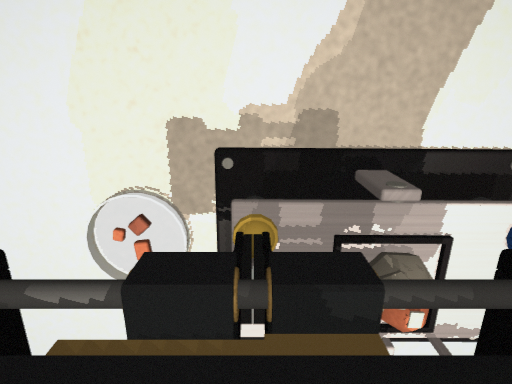

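The wrist view shows the fingertips centred over the yellow pad at (255,235). Pressing now.

```bash
python3 -m jog '[[0,0,-3,0],[0,0,-6,0],[0,0,-9,0],[0,0,-11,0],[0,0,-13,0],[0,0,-15,0],[0,0,-17,0],[0,0,-17,0]]'
python3 -c "
from h import *
s=get_state(); print(s['position'],s['ft_force'])
a=cam('scene'); cv2.imwrite('pics/p5.png',crop(a,235,160,80,60,8))"
```

```text
time: 11.6
position: [0.4976, -0.0586, 0.0616]
tool_rot: [-0.451, 3.109, -0.0]
ft_force: [1.0, -2.4, 4.0]
grip_width: 0.008
[ 0.49757609 -0.05855442  0.06164034] [ 0.98261907 -2.36348402  4.00078819]
```

View pics/p5.png

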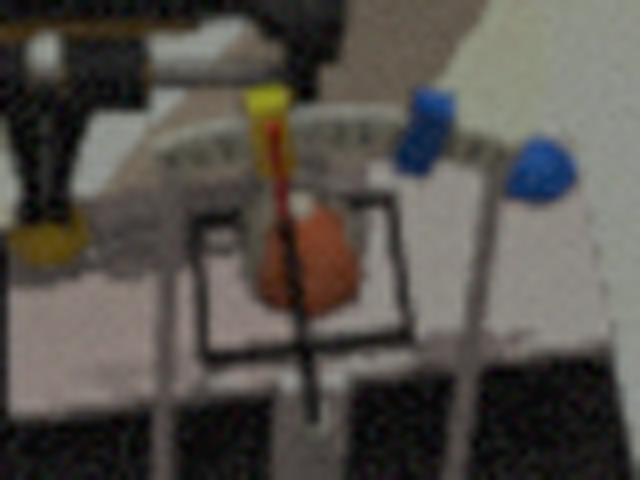

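The needle at (275,128) stands in the middle of the yellow mark at (270,132), about 1 mm off. I'll hold, then release and lift.

```bash
python3 -m jog '[[0,0,0,0],[0,0,0,0],[0,0,0,0],[0,0,0,0],[0,0,0,0],[0,0,0,0],[0,0,0,0],[0,0,0,0]]'
python3 -m jog '[[0,0,0,0],[0,0,0,0],[0,0,0,0],[0,0,0,0],[0,0,3,0],[0,0,7,0],[0,0,11,0],[0,0,15,0]]'
python3 -m jog '[[0,0,4,0],[0,0,8,0],[0,0,18,0],[0,0,36,0],[0,0,60,0],[0,0,88,0],[0,0,88,0],[0,0,88,0]]'
python3 -c "
from h import *
a=cam('scene'); cv2.imwrite('pics/p6.png',crop(a,235,160,80,60,8))"
```

```text
time: 12.65
position: [0.4974, -0.0583, 0.0616]
tool_rot: [-0.451, 3.109, 0.0]
ft_force: [1.7, -2.2, 4.0]
grip_width: 0.006
time: 13.65
position: [0.4963, -0.058, 0.0763]
tool_rot: [0.451, -3.107, -0.001]
ft_force: [0.5, 0.3, 0.0]
grip_width: 0.004
time: 14.65
position: [0.4972, -0.0583, 0.1647]
tool_rot: [-0.451, 3.109, 0.001]
ft_force: [0.2, 0.0, -1.5]
grip_width: 0.004
```

View pics/p6.png

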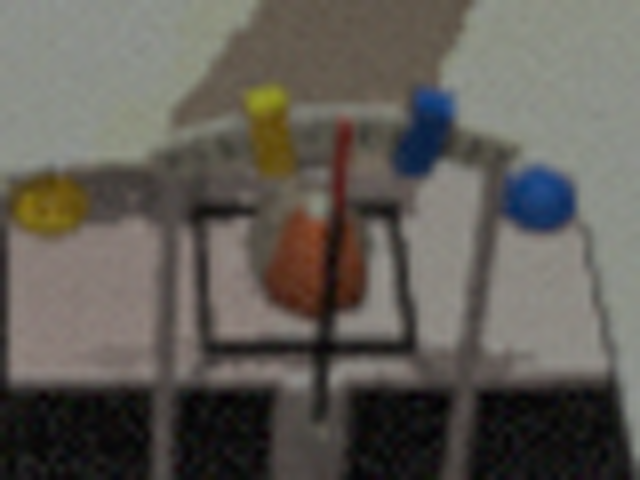

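The stage is level: the needle is back at (343,125), the marks and chip are unchanged, and the arm is clear. Handing in.

```bash
python3 -c "
from bench import *
print(close_job())"
```

```text
the job is handed in; nothing more can be done
None
```

I pressed both pads in turn with the closed fingertips, held each at its mark, and handed the job in at about 14.7 s. Handing in reports no verdict, so these are my own readings:

| Pad | Tilt while held | Needle from mark's middle | Contact force (vertical) | Hold |
|---|---|---|---|---|
| Blue | about 0.216 rad | about 1–2 mm, not past the limit | 5.7 N | about 1.7 s |
| Yellow | about -0.157 rad | about 1 mm | 4.0 N | about 1.5 s |

The tilts come from fingertip height and fit the forces. The needle offsets are read from the scene camera.

- **After each press:** the last picture after each press shows the stage level and the needle back at the same zero. The marks and rock chip had not visibly moved.
- **At the end:** the gripper was about 90 mm above the plate, touching nothing. The force sensor still read up to about 1.5 N with nothing in contact, which I take as noise.
- **Disagreement:** estimates of the blue mark's angle ranged from 0.20 to 0.24 rad depending on the assumed depth of the block. I used the direct view of the needle against the mark to settle it.

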